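# Close the tote outlet, then tilt and hold the relays in its corner

### The job

Take the gate plate out of its wooden stand and push it fully down into the pocket on the front of the parts tote, so that the outlet is closed while the tote stands level on the bench, and let go of it. Then lift the tote by its handle clear of the bench and tilt it by about 30 degrees with the outlet corner lowest, so that all three relays slide together into that corner behind the gate. The job finishes with the robot still holding the tote tilted and still in the air; leave the tape roll, the screwdriver and the jar where they are.

Things in the scene. Friction and masses are not known exactly. Their poses are not given: they have to be found in the camera images.
- tote: Open sheet-metal tote, 0.32 kg, loose on the bench. Origin: centre of underside; x from front (outlet) to back wall, z up; yaw within 0.4 rad of the world's, front to the robot. Outside 178 (x) by 138 mm (y), walls 45 high, 4 thick, floor 6. Handle across the middle. Outlet: gap in the front wall, y = +19 to +61 mm. Smooth inside: relays slide from 10 degrees, along a wall from 17
- tote_grip (a point): Centre of the handle's grip bar, 95 mm above the tote's underside and over its centre. The bar lies along the tote's y, 138 mm long, section 16 mm (x, the width to grip) by 20 mm (z); below it is free space down to the relays (tops at most 34 mm above the underside)
- tote_slot (a point): Centre of the floor of the gate pocket outside the front wall, before the outlet, at (-93, +40, +6) mm in the tote's frame, axes as the tote's. Pocket 8 mm wide in x, 58 mm in y, open straight up, rim 45 mm above the tote's underside; flared lips round its mouth rise to 54 mm (3 mm lead-in each side). The gate rests on its floor when fully down
- tote_corner (a point): Inner corner of the tote at the outlet, on the floor, at (-85, +65, +6) mm in the tote's frame, axes as the tote's: where the relays must gather
- tote_foot (a point): Outermost point of the tote's underside below the outlet corner, at (-101, +74, 0) mm in the tote's frame: its lowest point when tilted to that corner
- gate: Flat steel gate plate, 0.06 kg, standing upright on edge in the wooden stand at the start. Origin: centre of its lower edge; x across its thickness, y along its width, z up. Blade 5 mm thick (x), 54 mm wide (y), 60 mm high; above it a black grip 10 mm thick, 34 mm wide, from 60 to 86 mm above the lower edge. Both faces are alike
- gate_grip (a point): Centre of the gate's black grip, 73 mm above the lower edge; grip it across its 10 mm thickness
- stand: Low wooden stand fixed to the bench, base 60 mm (x) by 90 mm (y), 30 mm high, with a 9 by 62 mm slot open at the top in which the gate's lower 22 mm stand (slot floor 8 mm above the bench). Origin: centre of its underside; axes as the gate's at the start
- relay_1_mid (a point): Centre of relay 1, a blue box-shaped power relay 16 x 28 x 24 mm (x, y, z), 30 g, lying loose on the tote's floor
- relay_2_mid (a point): Centre of relay 2, a blue box-shaped power relay 16 x 28 x 24 mm (x, y, z), 30 g, lying loose on the tote's floor
- relay_3_mid (a point): Centre of relay 3, a blue box-shaped power relay 16 x 28 x 24 mm (x, y, z), 30 g, lying loose on the tote's floor
- tape_roll: Bystander: roll of tape lying flat, 40 mm across, 12 mm high, origin at the centre of its underside; leave it alone
- driver: Bystander: screwdriver lying on the bench, 174 mm long (its own y), 26 mm thick, origin at the middle of its underside; leave it alone
- jar: Bystander: small jar, 37 mm across, 30 mm high, origin at the centre of its underside; leave it alone
Mind the look-alikes: they are no part of the job. What is shaped like the part that bears relay_2_mid but green or red is not meant.

How it is judged:
By the outcome, as a careful person would: the job done as asked, in the order asked, and still so for the second after the job is handed in, while the arm keeps its last pose, push and grip.
It also fails if it takes over 51 s, if anything falls off the work surface, if the arm or the gripper's body presses on something with over 40 N, if the wrist force passes 120 N, or if a joint passes its speed limit or range.

### The arm

A 7-joint arm with a two-finger parallel gripper is mounted at the origin on a cart in front of the work surface, level with it; the furniture and walls round the work are solid. World frame = base frame: x ahead of the robot, y to its left, z up, the work surface at z = 0. Lengths are in m, angles in rad, forces in N, time in s.
With the tool pointing down it reaches from about 0.4 to 0.875 m from the base axis. Payload 19.3 kg.
Tool frame: the origin (TCP) lies midway between the tips of the shut fingers; the grasp point (between the pads) lies 19 mm behind it; z points along the fingers, y is the line along which they close (so a half turn about z gives the same grasp; the last joint's range is limited). The gripper opens to 85 mm and grips with 20 to 120 N. Pads are 22 mm wide; open, the fingers measure 114 mm over their backs; the gripper's body (76 mm by 85 mm) begins 54 mm behind the grasp point. The pads swing forward as they close: fully open they stand 13 mm farther back than shut.
Start: joints at [-1.353, 0.521, -0.036, 1.599, 0.021, 1.021, -0.113], TCP at [0.177, 0.599, 0.193] pointing down, gripper open.
Joint ranges: [-2.91, 2.91], [-0.3, 2.13], [-1.5, 1.42], [0.17, 2.43], [-1.26, 4.41], [0.16, 1.93], [-2.52, 2.52]. Speed limits (rad/s): [1.89, 1.89, 2.39, 2.39, 3.01, 3.01, 3.01].

### API

Orientations are given as [roll, pitch, yaw] about the fixed x, y, z axes, in that order (R = Rz(yaw) Ry(pitch) Rx(roll)).
In Python, from workcell import telemetry, grab_frame, calibration, bot, outline_of, landmark_of gives the robot as it stands. The module is installed in compiled form; this text tells all that it offers.
- The arm moves only by the shell command python3 -m inch 'ROWS' [FORCE]. ROWS is JSON, a list of rows, each a list of 7 numbers: the shift along the tool's x, y, z in m, then the turn, a rotation vector about the tool's x, y, z in rad, then the closure, from 0 (fully open) to 1 (shut). A call has 1 to 5 rows; each row shifts and turns the commanded pose from where the row before left it, along the tool's axes as they then stand; what a row does not reach is not made up. A row lasts 1/10 s, in which the tool goes at most 50 mm and 8.59 degrees, less where a joint would pass 70% of its speed; a pose out of reach is approached as far as the arm can. A call is refused whole if a number of a shift passes 0.05 or a number of a turn 0.15, either way. A call with a gripper value outside its range is refused whole. The fingers move at their own pace and stop on an object; FORCE is the grip in N (left out, the last holds). Time passes only in rows, so rows that do not move let the fingers close. It gives the time, the measured TCP pose, the force, the opening and the grip force at its end, in the units of the state.
- telemetry.observe(): the state, without advancing time (a new reading comes with each control period).
- grab_frame(name): name is "side" or "top"; returns the picture (384x512x3 uint8, red, green, blue); there is no depth.
- calibration(name): a dict with "fovy" (degrees; the focal length in pixels is half the picture's height over the tangent of half this angle, whatever the lens; pixels are square), "cx", "cy" (the principal point, pixels), "dist" ([k1, k2, p1, p2, k3] as OpenCV has them; the pictures are not rectified), "pose" (4x4, takes a point from camera to world coordinates). Camera axes: x right, y down, z forward; pixel columns grow to the right and rows downward; lengths in m; the calibration is good to about 2 mm. A picture is of the moment at which its call begins. calibration takes no time and is no camera call.
- bot.job_done(): hands the job in; it is judged then, once.
Trained networks look in the newest picture that a camera, given by its name, has taken for a name from the list of things; names that differ only in an ending like _2 or _b are one class to them, and where a whole thing is asked for, a point or a joint stands for the part that bears it (a point fixed in the world has none). Each returns a list of dicts, best first, with "score" (0 to 1); they miss things now and then, are a little off and sometimes report something else, mostly with a low value. They report only what shows in the picture. A call takes as long as a camera call. They do not tell look-alikes from the thing itself.
- outline_of(label, camera): "region" (384x512 bool, what is visible of it) and "rect" ([left, top, right, bottom] in pixels, round what is visible of it).
- landmark_of(label, camera): "xy" ([column, row] in pixels: a listed point, or the origin of a listed thing).
The state is a dict: "clock": time; "qpos": joint angles; "qd": joint speeds; "joint_efforts": joint torques, N m; "position": TCP position; "tool_rot": TCP orientation; "force": force on the tool from outside, world axes, zero at the start; "moment": the same for the moment, N m; "grip_width": finger opening in m; "finger_force": force on a finger pad.
Only numpy, scipy, OpenCV 4.12 (cv2) and the standard library are available. Lean on these libraries where they do the work, as an engineer would, in place of code of your own. Each camera call takes 0.05 s, during which the arm holds its last target. There are 200 camera calls.

## Working session

There is one attempt and no reset: what is moved stays moved. The work goes in short steps, Python scripts to look and compute and a shell command to move; the robot and the scene stay as the last step left them, time stands still between calls to the robot, and variables do not carry over. Pictures are saved under pics/ and viewed, at most 10 in all, crops included, and the job is handed in when it is done.

```bash
mkdir -p pics; cat > h.py <<'E'
import numpy as np, cv2
from workcell import telemetry, grab_frame, calibration, bot, outline_of, landmark_of
from scipy.spatial.transform import Rotation as R
def cam(n):
    c=calibration(n); f=192/np.tan(np.radians(c["fovy"])/2)
    return np.array([[f,0,c["cx"]],[0,f,c["cy"]],[0,0,1]]),np.array(c["dist"],float),np.array(c["pose"])
def ray(n,xy):
    K,d,P=cam(n); u=cv2.undistortPoints(np.array([[xy]],float),K,d)[0,0]
    return P[:3,3],P[:3,:3]@np.array([u[0],u[1],1])
def atz(n,xy,z):
    o,v=ray(n,xy); return o+v*(z-o[2])/v[2]
def proj(n,p):
    K,d,P=cam(n); T=np.linalg.inv(P)
    return cv2.projectPoints(np.atleast_2d(np.array(p,float)),cv2.Rodrigues(T[:3,:3])[0],T[:3,3],K,d)[0][:,0]
def tri(a,b):
    (o1,v1),(o2,v2)=ray("top",a),ray("side",b)
    v1=v1/np.linalg.norm(v1);v2=v2/np.linalg.norm(v2)
    s=np.linalg.lstsq(np.c_[v1,-v2],o2-o1,rcond=None)[0]
    p,q=o1+s[0]*v1,o2+s[1]*v2
    return (p+q)/2,np.linalg.norm(p-q)
def save(n,f): cv2.imwrite("pics/"+f,grab_frame(n)[:,:,::-1])
E
python3 - <<'E'
from h import *
np.set_printoptions(precision=4,suppress=True)
save("top","t0.png");save("side","s0.png")
for n in("top","side"):
    print(n,cam(n)[2].round(3).tolist())
    for l in["tote","tote_grip","tote_slot","tote_corner","tote_foot","gate","gate_grip","stand","relay_1_mid","tape_roll","driver","jar"]:
        print(l,[(np.round(r["xy"],1).tolist(),round(r["score"],2)) for r in landmark_of(l,n)][:5])
s=telemetry.observe();print(s)
E
```

```text
top [[-0.011, -0.998, 0.062, 0.476], [-1.0, 0.012, 0.012, -0.016], [-0.012, -0.062, -0.998, 1.256], [0.0, 0.0, 0.0, 1.0]]
tote [([295.4, 180.0], 0.74), ([237.9, 235.1], 0.32)]
tote_grip [([302.4, 176.9], 0.8), ([238.0, 233.7], 0.45)]
tote_slot [([274.4, 213.2], 0.75)]
tote_corner [([270.5, 207.1], 0.92), ([263.4, 213.4], 0.59), ([311.8, 186.9], 0.18)]
tote_foot [([263.0, 210.6], 0.67)]
gate [([190.4, 177.0], 0.61), ([304.6, 160.2], 0.51)]
gate_grip [([184.8, 176.3], 0.59)]
stand [([186.7, 178.7], 0.58)]
relay_1_mid [([234.5, 142.3], 0.66), ([318.1, 187.3], 0.41)]
tape_roll [([236.8, 235.3], 0.41)]
driver [([235.8, 175.4], 0.8)]
jar [([235.5, 142.0], 0.44)]
side [[0.913, -0.215, 0.346, 0.224], [-0.407, -0.509, 0.758, -0.706], [0.013, -0.834, -0.552, 0.612], [0.0, 0.0, 0.0, 1.0]]
tote [([283.7, 247.5], 0.97)]
tote_grip [([285.0, 211.4], 0.81)]
tote_slot [([235.5, 240.0], 0.97), ([230.0, 170.3], 0.48)]
tote_corner [([236.0, 232.3], 0.85), ([310.2, 242.2], 0.3)]
tote_foot [([228.8, 230.4], 0.56)]
gate [([230.5, 169.5], 0.38)]
gate_grip [([227.1, 150.5], 0.58)]
stand [([236.9, 175.8], 0.9)]
relay_1_mid [([280.6, 249.9], 0.61), ([286.2, 257.0], 0.52)]
tape_roll [([187.8, 219.1], 0.56)]
driver [([256.0, 206.0], 0.62)]
jar [([292.9, 190.2], 0.49)]
{'clock': 1.3, 'qpos': array([-1.3532,  0.5214, -0.0363,  1.5995,  0.0212,  1.0211, -0.1128]), 'qd': array([ 0.0006,  0.    ,  0.0001, -0.0005,  0.001 , -0.0005, -0.0002]), 'joint_efforts': array([ -0.0004, -92.6862,   1.9786, -37.0252,   0.0182,   0.0021,
         0.    ]), 'position': array([0.1775, 0.5992, 0.1935]), 'tool_rot': array([-3.1415,  0.    ,  2.8537]), 'force': array([ 0.4278, -0.1621,  0.6867]), 'moment': array([-0.0146,  0.0214,  0.0185]), 'finger_force': 0.0, 'grip_width': 0.08559051018215426}
```

```bash
python3 - <<'E'
from h import *
np.set_printoptions(precision=4,suppress=True)
a=cv2.imread("pics/t0.png")[110:260,150:350];b=cv2.imread("pics/s0.png")[120:320,150:416]
cv2.imwrite("pics/t1.png",cv2.resize(a,(800,600),interpolation=2));cv2.imwrite("pics/s1.png",cv2.resize(b,(798,600),interpolation=2))
for l,a,b in[("grip",(302.4,176.9),(285,211.4)),("slot",(274.4,213.2),(235.5,240)),("corner",(270.5,207.1),(236,232.3)),("foot",(263,210.6),(228.8,230.4)),("ggrip",(184.8,176.3),(227.1,150.5)),("stand",(186.7,178.7),(236.9,175.8)),("tote",(295.4,180),(283.7,247.5))]: print(l,*tri(a,b))
E
```

```text
grip [ 0.5721 -0.1339  0.1026] 0.006658860324055508
slot [ 0.4837 -0.0644  0.0009] 0.0114121588050307
corner [ 0.4965 -0.051   0.0082] 0.0004603099674860253
foot [ 0.4872 -0.0294 -0.    ] 0.0017264348582557438
ggrip [0.578  0.1892 0.0736] 0.011163881710364879
stand [ 0.5919  0.193  -0.0116] 0.017516830592072454
tote [ 0.5759 -0.1259 -0.0024] 0.0015331629698345753
```

View pics/t1.png

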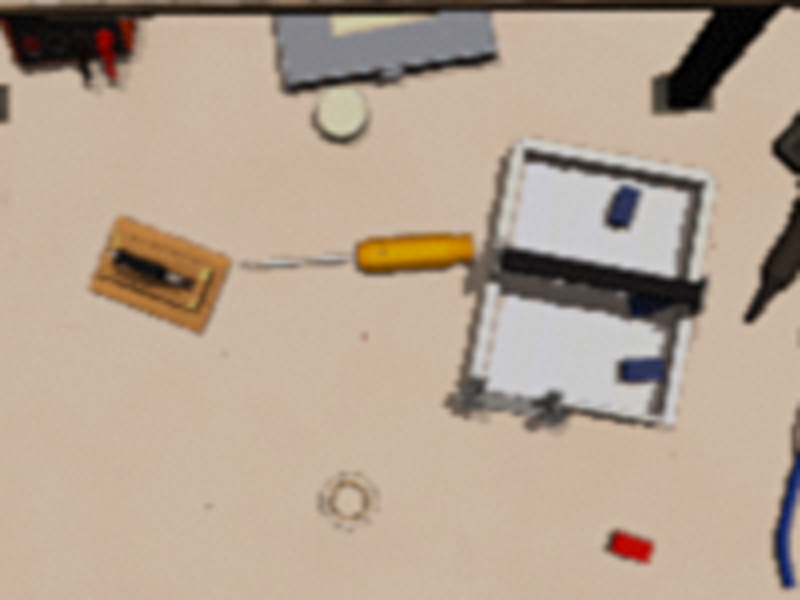

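View pics/s1.png

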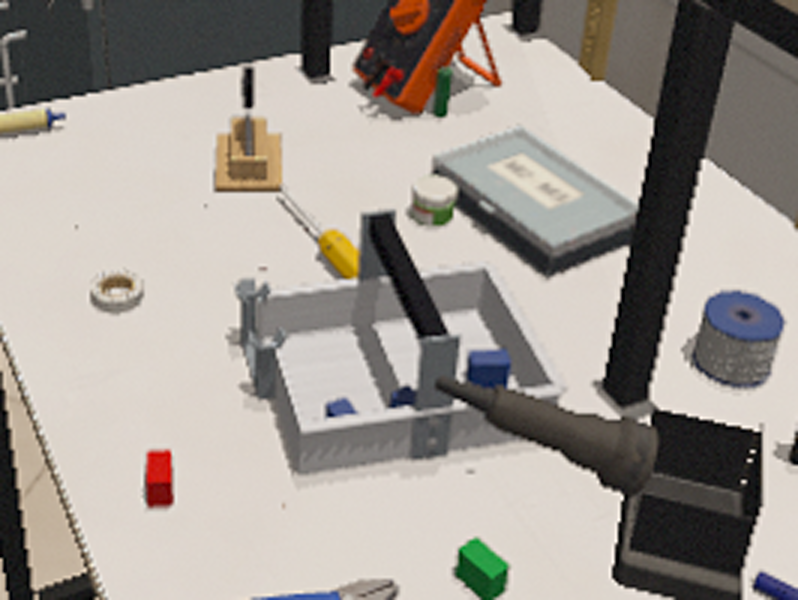

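The top view shows the stand at about px (190,178). The tote is centred near px (298,180), with its pocket at front-left near px (275,212), and the driver lies just left of the tote. The side view agrees, and the look-alikes are a red box and a green box outside the tote. Next I fit poses to the known corners.

```bash
cat >> h.py <<'E'
from scipy.optimize import least_squares
def fit(obs,x0):  # obs: (cam, local xyz, px, weight); pose x,y,yaw on bench
    def r(q):
        c,s=np.cos(q[2]),np.sin(q[2]); M=np.array([[c,-s,0],[s,c,0],[0,0,1]]); e=[]
        for n,p,px,w in obs: e+=list((proj(n,M@np.array(p)+[q[0],q[1],0])[0]-px)*w)
        return np.array(e)
    o=least_squares(r,x0,loss="soft_l1"); return o.x,r(o.x).reshape(-1,2)
E
python3 - <<'E'
from h import *
np.set_printoptions(precision=3,suppress=True)
T=lambda x,y:(149.6+x/4,109.6+y/4)
S=lambda x,y:(149.6+x/3,119.6+y/3)
o=[("top",(.089,.069,.045),T(518,141),1),("top",(.089,-.069,.045),T(714,178),1),("top",(-.089,-.069,.045),T(673,426),1),
("top",(0,.069,.105),T(502,262),.5),("top",(0,-.069,.105),T(703,292),.5),
("side",(.089,-.069,.045),S(564,388),1),("side",(-.089,-.069,.045),S(293,437),1),("side",(.089,.069,.045),S(487,266),1),("side",(-.089,-.069,0),S(298,473),1),
("side",(0,0,.095),(285,211.4),.7),("side",(-.093,.04,.006),(235.5,240),.5),("side",(-.085,.065,.006),(236,232.3),.7),("side",(0,0,0),(283.7,247.5),.7),("top",(-.085,.065,.006),(270.5,207.1),.7),("top",(0,0,.095),(302.4,176.9),.7)]
q,e=fit(o,[.57,-.13,-.15]);print("tote",q);print(e)
c,s=np.cos(q[2]),np.sin(q[2]);print("slot",q[0]-c*.093-s*.04,q[1]-s*.093+c*.04)
o=[("top",(.03,.045,.03),T(120,213),1),("top",(.03,-.045,.03),T(233,261),1),("top",(-.03,-.045,.03),T(202,334),1),("top",(-.03,.045,.03),T(89,290),1),
("side",(-.03,-.045,0),S(217,189),1),("side",(.03,-.045,0),S(281,189),1),("side",(0,0,0),(236.9,175.8),.7)]
q,e=fit(o,[.58,.19,-.33]);print("stand",q);print(e)
E
```

```text
tote [ 0.57  -0.13  -0.191]
[[ 0.981  0.559]
 [-0.085 -0.173]
 [-0.514 -0.319]
 [ 0.157 -0.501]
 [ 0.344  0.294]
 [-0.971 -0.218]
 [ 2.018 -3.042]
 [ 0.15  -0.676]
 [ 0.002  1.714]
 [-0.138  1.491]
 [ 0.082  0.254]
 [ 0.638  0.218]
 [-1.14   0.864]
 [-0.145 -0.686]
 [-1.457  1.429]]
slot 0.48655156266560234 -0.07346419116873902
stand [ 0.583  0.181 -0.39 ]
[[-0.416 -0.459]
 [ 0.256 -0.979]
 [ 0.148  0.143]
 [-0.584 -0.409]
 [-1.071  1.914]
 [ 0.459  1.792]
 [-3.199 -0.41 ]]
```

```bash
A='[-0.0423,-0.0238,0,0,0,0,0]'; 
python3 -m inch '[[-0.042,-0.024,0,0,0,0,0],[-0.042,-0.024,0,0,0,0,0],[-0.042,-0.024,0,0,0,0,0],[-0.042,-0.024,0,0,0,0,0],[-0.042,-0.024,0,0,0,0,0]]' 60
python3 -m inch '[[-0.042,-0.024,0,0,0,0,0],[-0.042,-0.024,0,0,0,0,0],[-0.042,-0.024,0,0,0,0,0],[-0.042,-0.024,0,0,0,0,0],[-0.042,-0.024,0,0,0,0,0]]'
python3 -m inch '[[-0.042,-0.024,0,0,0,0.1,0],[0,0,0,0,0,0.15,0],[0,0,0,0,0,0.15,0],[0,0,0,0,0,0.15,0],[0,0,0,0,0,0.15,0]]'
python3 -m inch '[[0,0,0,0,0,0.15,0],[0,0,0,0,0,0.15,0],[0,0,0,0,0,0.15,0],[0,0,0,0,0,0.15,0],[0,0,0,0,0,0.15,0]]'
```

```text
clock: 1.8
position: [0.3458, 0.4231, 0.1937]
tool_rot: [3.141, 0.0, 2.854]
force: [0.4, 0.1, -0.1]
grip_width: 0.0855
finger_force: 0.0
clock: 2.3
position: [0.5132, 0.2484, 0.1937]
tool_rot: [3.141, 0.0, 2.854]
force: [0.1, 0.4, 0.7]
grip_width: 0.0851
finger_force: 0.0
clock: 2.8
position: [0.5455, 0.2149, 0.1935]
tool_rot: [3.142, -0.0, 2.147]
force: [0.1, -0.0, -0.1]
grip_width: 0.0852
finger_force: 0.0
clock: 3.3
position: [0.5455, 0.2151, 0.1936]
tool_rot: [3.142, -0.0, 1.398]
force: [0.2, 1.1, -0.5]
grip_width: 0.0852
finger_force: 0.0
```

```bash
python3 -m inch '[[0,0,0,0,0,0.15,0],[0,0,0,0,0,0.065,0],[-0.009,0.024,0.03,0,0,0,0],[-0.008,0.024,0.03,0,0,0,0],[0,0,0,0,0,0,0]]'
python3 - <<'E'
from h import *
np.set_printoptions(precision=4,suppress=True)
save("side","s2.png")
s=telemetry.observe();print(s["position"],s["tool_rot"])
r=landmark_of("gate_grip","side")+landmark_of("gate","side");print([(x["xy"],x["score"]) for x in r])
q=proj("side",[[.583,.181,.081],s["position"]]);print(q)
a=cv2.imread("pics/s2.png")[70:220,150:350]
cv2.imwrite("pics/s3.png",cv2.resize(a,(800,600),interpolation=2))
E
```

```text
clock: 3.8
position: [0.5837, 0.1782, 0.1301]
tool_rot: [-3.14, 0.004, 1.186]
force: [0.2, -0.0, -0.7]
grip_width: 0.0851
finger_force: 0.0
[0.5835 0.1797 0.1319] [-3.1402  0.0025  1.1867]
[([231.1, 150.5], 0.64), ([230.9, 170.8], 0.63)]
[[232.1493 148.988 ]
 [232.37   131.6029]]
```

View pics/s3.png

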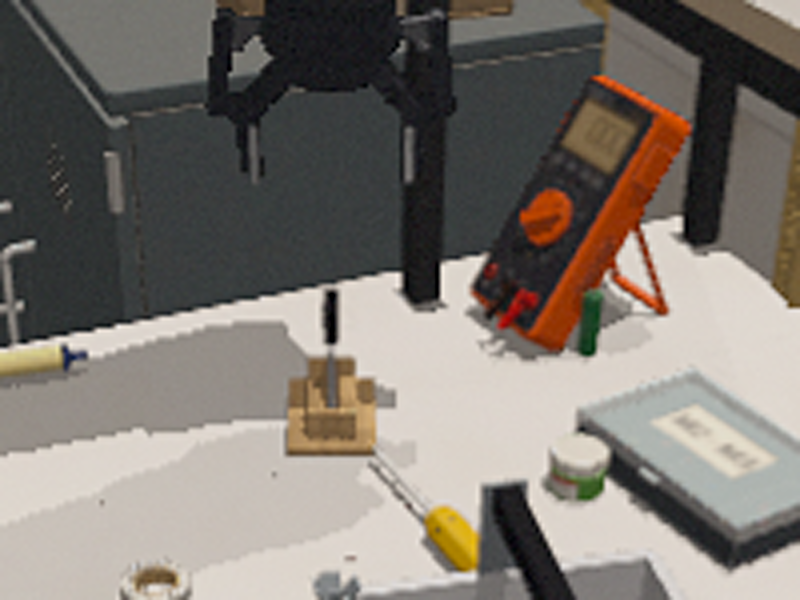

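The gate grip sits at px (232,150), midway between the fingers, as planned. I'll descend and grip it.

```bash
python3 -m inch '[[0,0,0.03,0,0,0,0],[0,0,0.025,0,0,0,0],[0,0,0.012,0,0,0,0],[0,0,0,0,0,0,0.7],[0,0,0,0,0,0,1]]' 60
python3 -m inch '[[0,0,0,0,0,0,1],[0,0,0,0,0,0,1],[0,0,0,0,0,0,1],[0,0,0,0,0,0,1]]'
```

```text
clock: 4.45
position: [0.5842, 0.1817, 0.0677]
tool_rot: [3.141, -0.001, 1.189]
force: [0.2, 0.2, 0.1]
grip_width: 0.0592
finger_force: 0.0
clock: 4.85
position: [0.5838, 0.1814, 0.0668]
tool_rot: [3.141, -0.0, 1.189]
force: [1.0, -0.6, 0.3]
grip_width: 0.0001
finger_force: 0.0
```

```bash
python3 - <<'E'
from h import *
save("side","s4.png");save("top","t4.png")
a=cv2.imread("pics/s4.png")[70:220,180:313];b=cv2.imread("pics/t4.png")[120:270,130:263]
f=lambda i:cv2.resize(i,(400,451),interpolation=2)
cv2.imwrite("pics/c4.png",np.hstack([f(a),f(b)]))
E
```

```text
(no output)
```

View pics/c4.png

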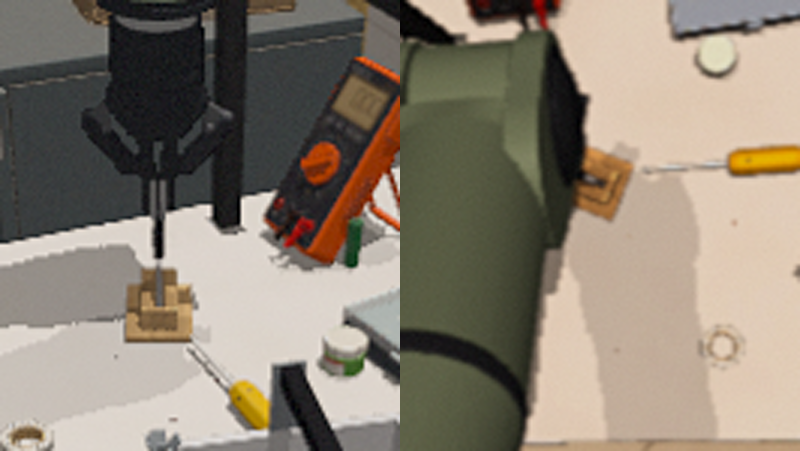

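```bash
python3 - <<'E'
from h import *
np.set_printoptions(precision=4,suppress=True)
print(telemetry.observe()["position"])
ps=[[.584,.1815,.067],[.584,.1815,.12],[.584,.1815,.094],[.584,.1815,.0],[.562,.125,0]]
print(proj("side",ps),proj("top",ps))
t=cv2.imread("pics/t0.png");
for y in range(168,192): print(y,t[y,168:210].sum(1)//3)
for f in ["s0.png","s4.png"]:
  s=cv2.imread("pics/"+f);print(f)
  for y in range(114,188,2): print(y,s[y,218:246].sum(1)//3)
E
```

```text
[0.5837 0.1813 0.0666]
[[232.4696 153.5029]
 [232.3212 135.4503]
 [232.3954 144.4304]
 [232.6429 174.9753]
 [233.0623 187.5452]] [[187.2856 176.2135]
 [183.988  174.4522]
 [185.6431 175.3361]
 [191.0582 178.2285]
 [210.2659 185.4533]]
168 [181 183 180 183 182 180 181 181 170 144 128 124 117 116 119 115 123 124
 129 127 128 131 141 143 149 165 173 176 180 182 183 182 183 183 182 182
 181 180 180 181 181 181]
169 [180 179 181 179 181 182 184 180 160 124 123 130 118 116 110 100 109 117
 120 124 123 128 129 128 132 135 136 144 159 176 182 184 183 182 182 181
 181 182 181 180 183 182]
170 [180 181 182 181 183 182 182 180 154 120 124 130 118 117 114 113 112 110
 115 113 111 116 122 123 127 127 127 131 134 145 162 174 176 181 183 183
 181 183 182 180 181 182]
171 [182 180 181 180 181 185 182 172 138 116 120 115 107 106 113 117 117 118
 118 110 101 104 110 112 117 120 126 128 128 127 134 137 149 162 177 184
 184 183 183 182 182 181]
172 [181 181 181 182 181 185 179 158 120 110 109  74  58  69  92 107 115 114
 120 115 115 113 110 112 111 111 114 120 121 120 122 128 133 139 150 167
 174 177 17
[... 10806 characters left out ...]
174 148 138 136 138 145  92  95  97  96  90  89  92  89  89  95
  94  95  90 129 132 137 141 141 208 213]
178 [194 194 198 126 128 135 137 129  84  87  89  86  87  85  81  84  86  87
  85  88  90 129 134 138 143 149 195 200]
180 [192 193 197 129 133 137 136 140 142 134 137 133 125 125 134 137 133 129
 128 124 127 134 133 141 147 140 187 194]
182 [192 193 199 127  97 102 102 104 104 107 111 109 100 102 108 109 109 102
 105 102 104 104 102 104 102 137 189 178]
184 [192 194 195 181 177 180 180 179 181 180 181 179 180 180 179 179 179 180
 180 180 177 179 178 178 197 200 176 195]
186 [193 193 192 193 191 193 192 194 192 192 193 192 193 192 192 192 191 193
 193 192 193 191 191 212 146 148 168 197]
```

The fingertips appear at row 142, but the telemetry pose projects to row 153. That means the fingers closed just above the grip, or behind it. I'll open, go 28 mm lower, which clears the stand in either case, and close again.

```bash
python3 -m inch '[[0,0,0,0,0,0,0],[0,0,0,0,0,0,0],[0,0,0,0,0,0,0],[0,0,0,0,0,0,0],[0,0,0,0,0,0,0]]'
python3 -m inch '[[0,0,0.01,0,0,0,0],[0,0,0.01,0,0,0,0],[0,0,0.008,0,0,0,0],[0,0,0,0,0,0,0.6],[0,0,0,0,0,0,1]]' 40
python3 -m inch '[[0,0,0,0,0,0,1],[0,0,0,0,0,0,1],[0,0,0,0,0,0,1],[0,0,0,0,0,0,1]]'
python3 - <<'E'
from h import *
save("side","s5.png")
a=cv2.imread("pics/s5.png")[90:210,170:310]
cv2.imwrite("pics/c5.png",cv2.resize(a,(700,600),interpolation=2))
E
```

```text
clock: 5.45
position: [0.5837, 0.1813, 0.0665]
tool_rot: [-3.142, 0.0, 1.189]
force: [0.0, -0.5, -0.3]
grip_width: 0.0721
finger_force: 0.0
clock: 5.95
position: [0.5836, 0.1812, 0.0382]
tool_rot: [-3.141, 0.0, 1.189]
force: [0.5, -0.3, 0.6]
grip_width: 0.0588
finger_force: 0.0
clock: 6.35
position: [0.584, 0.1814, 0.0389]
tool_rot: [3.141, -0.0, 1.189]
force: [-0.9, 0.2, 4.5]
grip_width: 0.0093
finger_force: 40.6
```

View pics/c5.png

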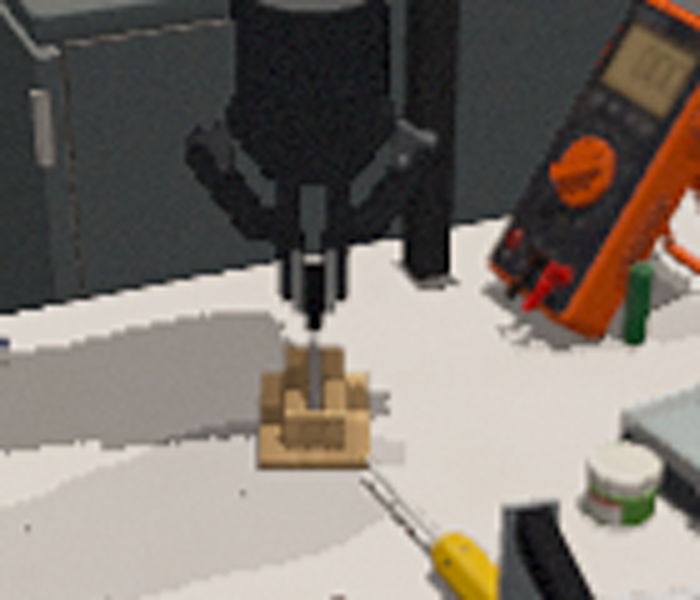

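Gripped: 9.3 mm opening at 40 N. So the real fingertips sit about 33 mm above what the telemetry z says, which I'll allow for from here. Now I lift, turn and go over the pocket.

```bash
python3 -m inch '[[0,0,-0.02,0,0,0,1],[0,0,-0.03,0,0,0,1],[0,0,-0.042,0,0,0,1],[0,0,0,0,0,-0.1,1],[0,0,0,0,0,-0.09,1]]' 80
python3 -m inch '[[-0.04,-0.007,0,0,0,0,1],[-0.047,-0.008,0,0,0,0,1],[-0.047,-0.008,0,0,0,0,1],[-0.047,-0.008,0,0,0,0,1],[-0.047,-0.008,0,0,0,0,1]]'
python3 -m inch '[[-0.04,-0.008,0.01,0,0,0,1],[0,0,0.01,0,0,0,1],[0,0,0,0,0,0,1]]'
python3 - <<'E'
from h import *
np.set_printoptions(precision=4,suppress=True)
save("side","s6.png");save("top","t6.png")
for n in("side","top"):
  for l in["gate","gate_grip","tote_slot","tote_corner"]: print(n,l,[(x["xy"],x["score"]) for x in landmark_of(l,n)])
s=telemetry.observe();p=s["position"];print(p,s["tool_rot"])
print(proj("side",[p-[0,0,.031],p+[0,0,.042],[.4866,-.0735,.006],[.4866,-.0735,.054]]))
a=cv2.imread("pics/s6.png")[130:280,150:350]
cv2.imwrite("pics/c6.png",cv2.resize(a,(800,600),interpolation=2))
E
```

```text
clock: 6.9
position: [0.5841, 0.1817, 0.1317]
tool_rot: [3.14, -0.001, 1.383]
force: [-0.4, -0.4, -0.2]
grip_width: 0.0081
finger_force: 81.7
clock: 7.4
position: [0.5009, -0.0365, 0.1306]
tool_rot: [3.141, -0.0, 1.379]
force: [1.6, -0.5, -0.6]
grip_width: 0.0077
finger_force: 81.7
clock: 7.7
position: [0.4857, -0.0734, 0.1098]
tool_rot: [-3.14, 0.0, 1.377]
force: [0.2, 0.5, -0.9]
grip_width: 0.0078
finger_force: 81.7
side gate [([232.8, 209.8], 0.77)]
side gate_grip [([232.4, 186.2], 0.72)]
side tote_slot [([238.8, 241.1], 0.94)]
side tote_corner [([236.0, 229.3], 0.94)]
top gate []
top gate_grip []
top tote_slot []
top tote_corner []
[ 0.4865 -0.0725  0.1106] [ 3.1414 -0.      1.3793]
[[235.3818 213.3155]
 [235.2719 184.0372]
 [235.6908 240.5131]
 [235.6359 223.2279]]
```

View pics/c6.png

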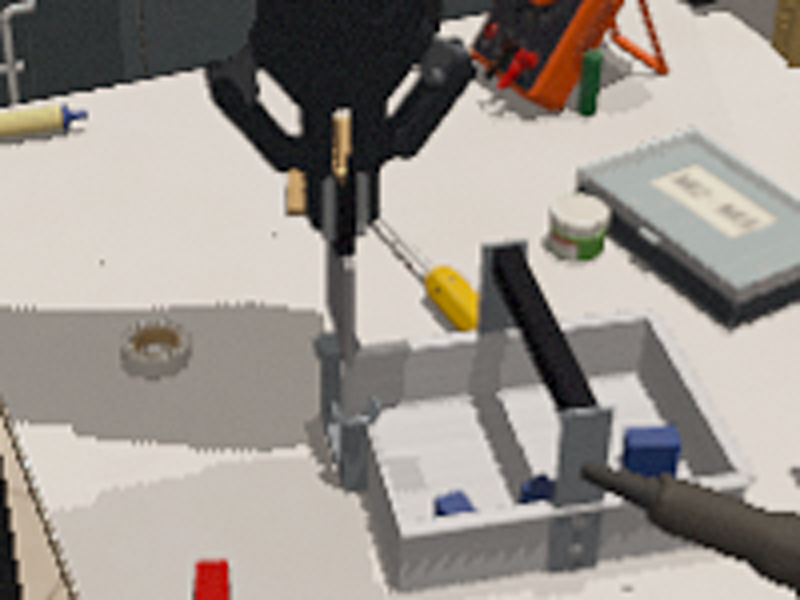

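The gate's lower edge is near crop (341,350) and the pocket mouth near (340,378), so it is roughly aligned. I'll zoom in once more with the predicted outlines drawn on.

```bash
python3 - <<'E'
from h import *
s=cv2.imread("pics/s6.png");k=9
x0,y0=205,185
a=cv2.resize(s[y0:y0+66,x0:x0+60],None,fx=k,fy=k,interpolation=cv2.INTER_CUBIC)
b=a.copy()
q=[.570,-.130,-.191];c,sn=np.cos(q[2]),np.sin(q[2]);M=np.array([[c,-sn,0],[sn,c,0],[0,0,1]])
def poly(pts,col):
    p=((proj("side",pts)-[x0-.5,y0-.5])*k).astype(int);cv2.polylines(b,[p.reshape(-1,1,2)],True,col,1)
for z,col in((.045,(0,0,255)),(.006,(255,0,255))):
    poly([M@np.array([-.093+i,.04+j,z])+[q[0],q[1],0] for i,j in((-.004,-.029),(.004,-.029),(.004,.029),(-.004,.029))],col)
P=telemetry.observe()["position"]
for zz in(-.031,.029): poly([M@np.array([i,j,0])+P+[0,0,zz] for i,j in((-.0025,-.027),(.0025,-.027),(.0025,.027),(-.0025,.027))],(0,160,0))
o=np.hstack([a,b]);print(o.shape);cv2.imwrite("pics/c7.png",cv2.resize(o,(800,int(o.shape[0]*800/o.shape[1]))))
E
```

```text
(594, 1080, 3)
```

View pics/c7.png

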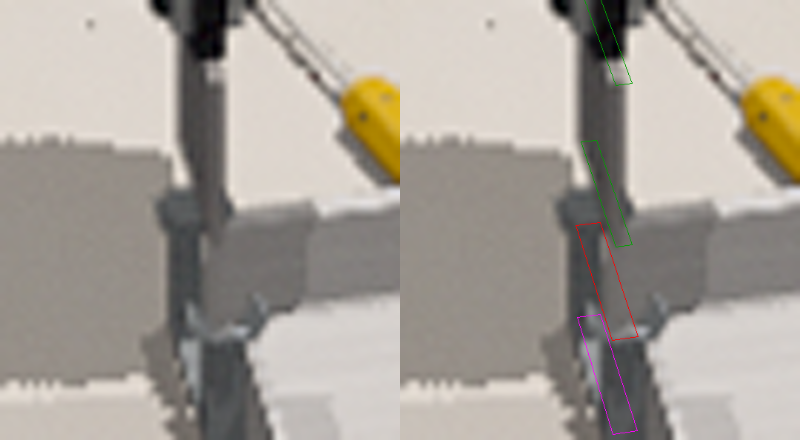

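The overlay matches to within about 1 px: the gate edge ends near (200,140) and (215,235), and the pocket walls agree too. I'll descend gently, watching the force.

```bash
python3 -m inch '[[0,0,0.02,0,0,0,1],[0,0,0.006,0,0,0,1],[0,0,0.004,0,0,0,1]]'
python3 -m inch '[[0,0,0.004,0,0,0,1],[0,0,0.004,0,0,0,1],[0,0,0.004,0,0,0,1]]'
```

```text
clock: 8.5
position: [0.4861, -0.0728, 0.0801]
tool_rot: [-3.141, 0.0, 1.379]
force: [-0.3, 0.1, 0.4]
grip_width: 0.0077
finger_force: 81.7
clock: 8.8
position: [0.4869, -0.0729, 0.0686]
tool_rot: [3.141, -0.0, 1.379]
force: [1.6, 0.1, 0.3]
grip_width: 0.0083
finger_force: 81.7
```

```bash
python3 -m inch '[[0,0,0.006,0,0,0,1],[0,0,0.006,0,0,0,1],[0,0,0.006,0,0,0,1]]'
python3 -m inch '[[0,0,0.005,0,0,0,1],[0,0,0.004,0,0,0,1],[0,0,0.003,0,0,0,1],[0,0,0.002,0,0,0,1],[0,0,0,0,0,0,1]]'
```

```text
clock: 9.1
position: [0.4865, -0.0728, 0.05]
tool_rot: [3.141, 0.0, 1.379]
force: [2.0, -0.3, -0.2]
grip_width: 0.008
finger_force: 81.7
clock: 9.6
position: [0.4866, -0.0729, 0.0369]
tool_rot: [3.141, -0.0, 1.378]
force: [-0.3, -0.4, 11.9]
grip_width: 0.0079
finger_force: 83.5
```

```bash
python3 -m inch '[[0,0,0.001,0,0,0,1],[0,0,0,0,0,0,0],[0,0,0,0,0,0,0],[0,0,0,0,0,0,0],[0,0,0,0,0,0,0]]'
python3 -m inch '[[0,0,-0.02,0,0,0,0],[0,0,-0.045,0,0,0,0],[0,0,-0.045,0,0,0,0],[0,0,-0.03,0,0,0,0]]'
python3 - <<'E'
from h import *
np.set_printoptions(precision=4,suppress=True)
save("side","s8.png")
for l in["gate","gate_grip","tote_slot","tote_corner","tote_grip","tote"]: print(l,[(x["xy"],x["score"]) for x in landmark_of(l,"side")])
q=[.570,-.130,-.191];M=R.from_euler("z",q[2]).as_matrix()
print(proj("side",[M@np.array(p)+[q[0],q[1],0] for p in[(-.093,.04,.006),(-.093,.04,.079),(-.093,.04,.006),(-.085,.065,.006),(0,0,.095),(0,0,0)]]))
a=cv2.imread("pics/s8.png")[130:280,150:350]
cv2.imwrite("pics/c8.png",cv2.resize(a,(800,600),interpolation=2))
E
```

```text
clock: 10.1
position: [0.4862, -0.0727, 0.0354]
tool_rot: [-3.141, 0.0, 1.379]
force: [0.8, 0.5, -0.0]
grip_width: 0.0661
finger_force: 0.0
clock: 10.5
position: [0.4867, -0.073, 0.1781]
tool_rot: [3.14, -0.0, 1.378]
force: [0.6, -0.5, 0.3]
grip_width: 0.0855
finger_force: 0.0
gate []
gate_grip [([231.5, 212.7], 0.58), ([231.3, 230.9], 0.16)]
tote_slot [([237.6, 240.4], 0.92), ([289.8, 193.2], 0.27)]
tote_corner [([237.3, 233.4], 0.62)]
tote_grip [([286.3, 211.7], 0.7)]
tote [([282.2, 249.7], 0.57)]
[[235.4804 240.4298]
 [235.385  213.734 ]
 [235.4804 240.4298]
 [236.7327 232.5357]
 [284.5941 213.4524]
 [281.8744 248.6523]]
```

View pics/c8.png

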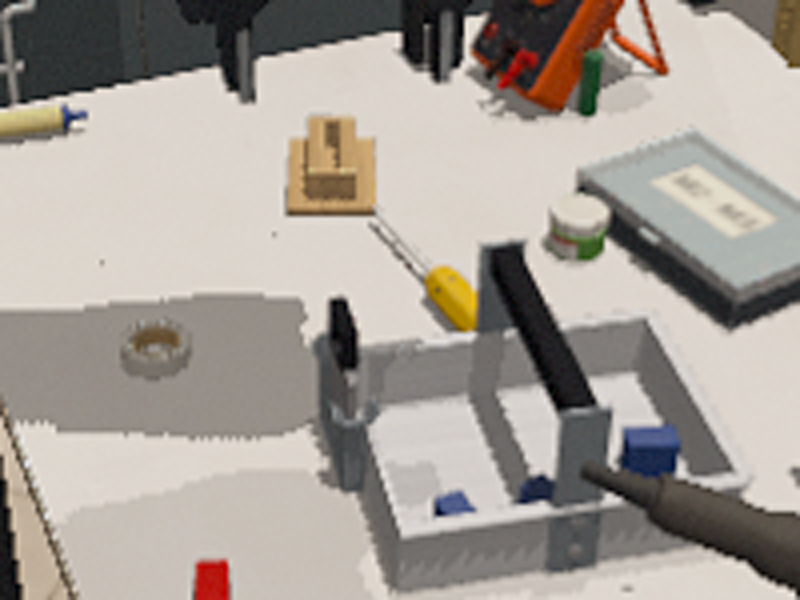

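The gate is seated: its grip centre is at px (235.5,213.7), exactly the predicted fully-down position. Next I check the dark cone near the tote's right side, then go to the handle.

```bash
python3 -m inch '[[-0.02,0.046,0,0,0,0,0],[-0.02,0.046,0,0,0,0,0],[0,0,0.04,0,0,0,0],[0,0,0.02,0,0,0,0],[0,0,0,0,0,0,0]]' 110
python3 - <<'E'
from h import *
np.set_printoptions(precision=3,suppress=True)
print(tri((337.3,190),(296.5,247.5)), atz("top",(337.3,190),0),atz("top",(337.3,190),.1))
save("side","s9.png");s=telemetry.observe();p=s["position"];print(p,s["tool_rot"])
print(landmark_of("tote_grip","side")[:1] and landmark_of("tote_grip","side")[0]["xy"], proj("side",[[.57,-.13,.095],p+[0,0,.046]]))
a=cv2.imread("pics/s9.png")[110:290,190:430]
cv2.imwrite("pics/c9.png",cv2.resize(a,(800,600),interpolation=2))
E
```

```text
clock: 11.35
position: [0.5666, -0.1294, 0.1119]
tool_rot: [-3.135, 0.001, 1.378]
force: [-0.2, 0.1, 0.5]
grip_width: 0.0852
finger_force: 0.0
(array([ 0.54 , -0.23 ,  0.098]), np.float64(0.0016799498763622885)) [ 0.544 -0.247  0.   ] [ 0.539 -0.229  0.1  ]
[ 0.568 -0.13   0.114] [-3.138  0.001  1.378]
[287.2, 212.5] [[284.594 213.452]
 [285.467 186.942]]
```

View pics/c9.png

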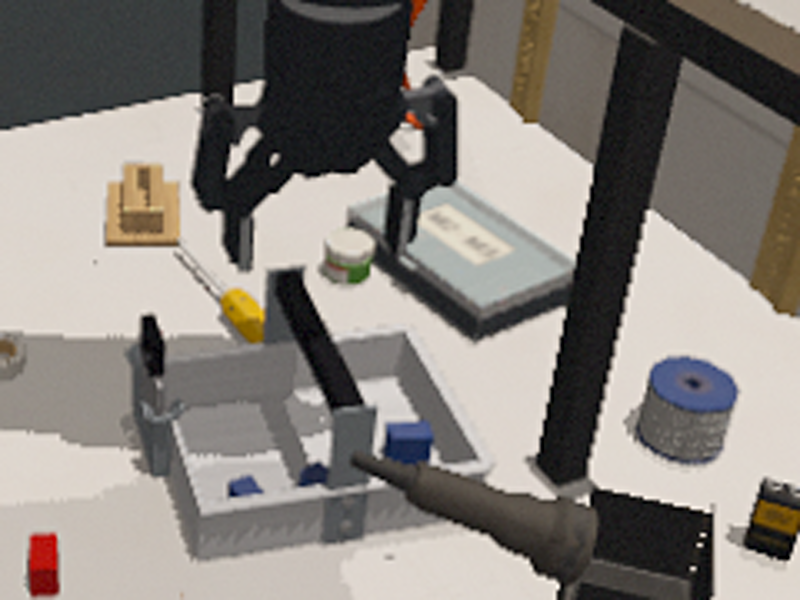

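The fingers straddle the bar (crop 243–400, bar around 315). The iron's tip is at about (0.54,-0.23,0.10), so after gripping I'll move left away from it.

```bash
python3 -m inch '[[0,0.002,0.03,0,0,0,0],[0,0,0.03,0,0,0,0],[0,0,0.009,0,0,0,0.4],[0,0,0,0,0,0,0.7],[0,0,0,0,0,0,1]]' 110
python3 -m inch '[[0,0,0,0,0,0,1],[0,0,0,0,0,0,1],[0,0,0,0,0,0,1],[0,0,0,0,0,0,1]]'
```

```text
clock: 12.0
position: [0.5715, -0.13, 0.048]
tool_rot: [3.14, -0.0, 1.379]
force: [0.3, -0.3, -0.1]
grip_width: 0.0441
finger_force: 0.0
clock: 12.4
position: [0.5716, -0.1299, 0.0481]
tool_rot: [3.14, -0.0, 1.379]
force: [-4.1, 0.7, 16.3]
grip_width: 0.0136
finger_force: 108.9
```

```bash
python3 -m inch '[[0,0,-0.005,0,0,0,1],[0,0,-0.01,0,0,0,1],[0,0,-0.015,0,0,0,1],[0.01,0,-0.015,0,0,0,1],[0.02,0,-0.015,0,0,0,1]]'
python3 -m inch '[[0.025,0,-0.015,0,0,0,1],[0.025,0,-0.015,0,0,0,1],[0.02,0,-0.015,0,0,0,1],[0.01,0,-0.01,0,0,0,1],[0,0,0,0,0,0,1]]'
```

```text
clock: 12.9
position: [0.5765, -0.101, 0.1084]
tool_rot: [3.141, 0.0, 1.376]
force: [0.6, 0.6, -4.8]
grip_width: 0.0141
finger_force: 107.8
clock: 13.4
position: [0.5927, -0.02, 0.1632]
tool_rot: [3.139, -0.001, 1.381]
force: [0.2, -0.7, -6.1]
grip_width: 0.0136
finger_force: 107.8
```

```bash
python3 -m inch '[[0,0,0,-0.03,-0.03,0,1],[0,0,0,-0.05,-0.05,0,1],[0,0,0,-0.05,-0.05,0,1],[0,0,0,-0.05,-0.05,0,1],[0,0,0,-0.05,-0.05,0,1]]'
python3 -m inch '[[0,0,0,-0.05,-0.05,0,1],[0,0,0,-0.05,-0.05,0,1],[0,0,0,-0.04,-0.04,0,1],[0,0,0,0,0,0,1],[0,0,0,0,0,0,1]]'
python3 -m inch '[[0,0,0,0,0,0,1],[0,0,0,0,0,0,1],[0,0,0,0,0,0,1],[0,0,0,0,0,0,1],[0,0,0,0,0,0,1]]'
python3 - <<'E'
from h import *
np.set_printoptions(precision=3,suppress=True)
s=telemetry.observe();r=R.from_euler("xyz",s["tool_rot"]).as_matrix()
print(np.degrees(np.arccos(-r[2,2])),"tote x,y world z:",r[2,1],r[2,0],s["position"],s["qpos"])
save("side","s10.png");save("top","t10.png")
a=cv2.imread("pics/s10.png")[90:290,150:410];b=cv2.imread("pics/t10.png")[110:310,180:360]
cv2.imwrite("pics/c10.png",np.hstack([cv2.resize(a,(470,362),interpolation=2),cv2.resize(b,(326,362),interpolation=2)]))
E
```

```text
clock: 13.9
position: [0.5913, -0.0231, 0.1617]
tool_rot: [2.905, 0.23, 1.35]
force: [0.7, -0.7, -5.5]
grip_width: 0.0135
finger_force: 107.9
clock: 14.4
position: [0.5915, -0.0223, 0.1614]
tool_rot: [2.756, 0.361, 1.307]
force: [0.5, 0.1, -4.6]
grip_width: 0.0132
finger_force: 108.1
clock: 14.9
position: [0.5918, -0.022, 0.1616]
tool_rot: [2.754, 0.361, 1.307]
force: [0.0, -0.6, -4.7]
grip_width: 0.0137
finger_force: 108.1
29.967118153814415 tote x,y world z: 0.35339093727751447 -0.35301274949628964 [ 0.592 -0.022  0.162] [-0.973  0.613  0.851  2.014  0.092  0.513 -0.533]
```

View pics/c10.png

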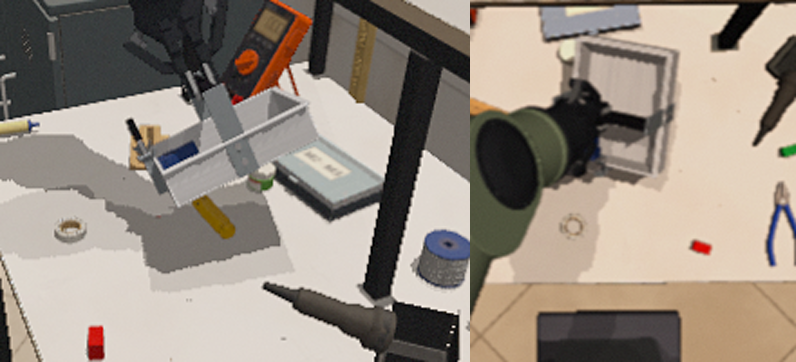

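The tote hangs tilted at 30.0° with the outlet corner lowest, the gate is in, and blue shows at the front-left, near crop (180,153). I'll check numerically that all three relays are in the corner.

```bash
python3 - <<'E'
from h import *
np.set_printoptions(precision=3,suppress=True)
s=telemetry.observe();r=R.from_euler("xyz",s["tool_rot"]).as_matrix();Rt=np.c_[r[:,1],r[:,0],-r[:,2]]
for bias in(0,1):
  # bias 0: offset along tool; 1: offset along world z
  O=s["position"]-.0481*Rt[:,2] if not bias else s["position"]+[0,0,.033]-.0811*Rt[:,2]
  print("pred", bias, "foot z",(O+Rt@[-.101,.074,0])[2], "corner,slot,gate_grip,grip",proj("side",[O+Rt@np.array(p) for p in[(-.085,.065,.006),(-.093,.04,.006),(-.093,.04,.079),(0,0,.095)]]).tolist())
  for n,f in(("side","s10.png"),("top","t10.png")):
    h=cv2.cvtColor(cv2.imread("pics/"+f),cv2.COLOR_BGR2HSV)
    m=cv2.inRange(h,(105,110,25),(130,255,255));k,_,st,ce=cv2.connectedComponentsWithStats(m)
    for i in range(1,k):
      if st[i,4]<6: continue
      o=[]
      x,y,w,hh=st[i,:4]
      for px in(ce[i],(x,y+hh/2),(x+w,y+hh/2),(x+w/2,y),(x+w/2,y+hh)):
        c,v=ray(n,px);lc,lv=Rt.T@(c-O),Rt.T@v;q=lc+lv*(.028-lc[2])/lv[2];o.append((q[:2]*1000).round().astype(int).tolist())
      if abs(o[0][0])<130 and abs(o[0][1])<110: print(n,st[i].tolist(),o)
for l in["tote_corner","tote_slot","gate_grip","tote_grip","relay_1_mid"]: print(l,[(np.round(x["xy"]).tolist(),round(x["score"],2)) for x in landmark_of(l,"side")][:4])
g=outline_of("relay_1_mid","side");print([(x["rect"],round(x["score"],2)) for x in g])
E
```

```text
pred 0 foot z 0.0580326918566145 corner,slot,gate_grip,grip [[240.05438484322386, 185.40651058280295], [238.32416966577645, 189.4670229704668], [224.48348040015196, 160.74199932534006], [262.73026838114805, 138.08585577113828]]
side [238, 169, 22, 14, 138] [[-59, 29], [-80, 66], [-40, -18], [-49, 81], [-68, -30]]
top [247, 191, 4, 7, 17] [[-82, 34], [-83, 39], [-81, 27], [-72, 34], [-92, 32]]
pred 1 foot z 0.06244647121856836 corner,slot,gate_grip,grip [[246.1164284639778, 186.00920859055378], [244.5275413452715, 190.1273514004268], [230.67303619710262, 161.11523171203635], [269.6187555435181, 138.2224184263521]]
side [238, 169, 22, 14, 138] [[-70, 58], [-91, 96], [-51, 9], [-60, 111], [-79, -3]]
top [247, 191, 4, 7, 17] [[-95, 47], [-97, 53], [-94, 41], [-86, 48], [-105, 46]]
tote_corner [([240.0, 187.0], 0.95), ([263.0, 137.0], 0.45), ([237.0, 177.0], 0.42)]
tote_slot [([239.0, 188.0], 0.64)]
gate_grip [([219.0, 163.0], 0.51)]
tote_grip [([262.0, 138.0], 0.62)]
relay_1_mid [([247.0, 180.0], 0.48)]
[([240.4, 172.4, 247.6, 181.9], 0.39)]
```

```bash
python3 - <<'E'
from h import *
s=telemetry.observe();r=R.from_euler("xyz",s["tool_rot"]).as_matrix();Rt=np.c_[r[:,1],r[:,0],-r[:,2]];O=s["position"]-.0481*Rt[:,2]
im=grab_frame("side");h=cv2.cvtColor(im,cv2.COLOR_RGB2HSV)
m=cv2.inRange(h,(105,110,25),(130,255,255))
for y in range(167,186): print(y,"".join("%4d"%im[y,x,2] if m[y,x] else "   ." for x in range(236,263)))
pr=lambda p:(proj("side",O+Rt@np.array(p))[0]).round(1).tolist()
for y in(.065,.037,.009,-.019): print("top z.030 y",y,"x-85",pr((-.085,y,.030)),"x-69",pr((-.069,y,.030)),"x-57",pr((-.057,y,.03)),"floor x-69",pr((-.069,y,.006)))
print("right wall rim",pr((-.085,-.065,.045)),pr((0,-.065,.045)),"left rim",pr((-.085,.065,.045)),pr((0,.065,.045)))
E
```

```text
167    .   .   .   .   .   .   .   .   .   .   .   .   .   .   .   .   .   .   .   .   .   .   .   .   .   .   .
168    .   .   .   .   .   .   .   .   .   .   .   .   .   .   .   .   .   .   .   .   .   .   .   .   .   .   .
169    .   .   .   .   .   .   .   .   .   .   .   .   .   .   .   .   .   .  63  61  59  72   .   .   .   .   .
170    .   .   .   .   .   .   .   .   .   .   .   .   .   .   .   .  62  66  63  67  66  71   .   .   .   .   .
171    .   .   .   .   .   .   .   .   .   .   .   .   .   .  71  62  66  71  67  64  70  66  68   .   .   .   .
172    .   .   .   .   .   .   .   .   .   .   .   .  64  68  64  65  69  68  67  68  65  66  63   .   .   .   .
173    .   .   .   .   .   .   .   .   .   .  60  59  62  64  68  65  68  69  67  69  69  64  60  71   .   .   .
174    .   .   .   .   .   .   .   .  57  53  45  64  67  68  68  67  68  69  70  65  64  61  56   .   .   .   .
175    .   .   .   .   .   .   .  88   . 100  90  82  70  68  67  67  71  65  65  61  61   .   .   .   .   .   .
176    .   .   . 123 105  95   . 105 102 103 100  96  76  65  68  67  65  61  59   
[... 847 characters left out ...]
 .   .   .   .   .   .   .   .   .   .   .   .   .   .   .   .   .   .   .   .   .   .
185    .   .   .   .   .   .   .   .   .   .   .   .   .   .   .   .   .   .   .   .   .   .   .   .   .   .   .
top z.030 y 0.065 x-85 [235.7, 176.3] x-69 [241.9, 173.3] x-57 [246.6, 171.0] floor x-69 [246.3, 182.4]
top z.030 y 0.037 x-85 [237.2, 178.9] x-69 [243.7, 175.8] x-57 [248.5, 173.4] floor x-69 [248.1, 185.1]
top z.030 y 0.009 x-85 [238.8, 181.6] x-69 [245.5, 178.4] x-57 [250.4, 176.0] floor x-69 [250.0, 188.0]
top z.030 y -0.019 x-85 [240.5, 184.5] x-69 [247.4, 181.2] x-57 [252.5, 178.7] floor x-69 [252.1, 191.1]
right wall rim [240.5, 183.1] [278.8, 164.5] left rim [232.9, 170.6] [266.3, 154.4]
```

The blue forms a single cluster behind the gate, reaching back only to about x = -32 mm. A small rock will settle the relays, after which I return to 30° and compare.

```bash
python3 -m inch '[[0,0,0,-0.1,0,0,1],[0,0,0,0,0,0,1],[0,0,0,0.1,0,0,1],[0,0,0,0,-0.1,0,1],[0,0,0,0,0,0,1]]'
python3 -m inch '[[0,0,0,0,0.1,0,1],[0,0,0,0,0,0,1],[0,0,0,0,0,0,1],[0,0,0,0,0,0,1],[0,0,0,0,0,0,1]]'
cat > chk.py <<'E'
from h import *
s=telemetry.observe();r=R.from_euler("xyz",s["tool_rot"]).as_matrix();Rt=np.c_[r[:,1],r[:,0],-r[:,2]];O=s["position"]-.0481*Rt[:,2]
print(np.degrees(np.arccos(-r[2,2])),r[2,:2],s["position"],s["qpos"].round(2))
im=grab_frame("side");h=cv2.cvtColor(im,cv2.COLOR_RGB2HSV);m=cv2.inRange(h,(105,110,25),(130,255,255))
k,L,st,ce=cv2.connectedComponentsWithStats(m)
pc=proj("side",O+Rt@np.array([-.06,.03,.03]))[0]
for i in range(1,k):
    if st[i,4]>5 and np.linalg.norm(ce[i]-pc)<60: print("blob",st[i])
print("corner",pc, "cam dir in tote",Rt.T@(cam("side")[2][:3,3]-O))
E
python3 chk.py
```

```text
clock: 15.85
position: [0.5928, -0.0205, 0.1606]
tool_rot: [2.739, 0.456, 1.266]
force: [-0.9, 1.3, -5.8]
grip_width: 0.0134
finger_force: 109.0
clock: 16.35
position: [0.5918, -0.0211, 0.1613]
tool_rot: [2.755, 0.362, 1.308]
force: [-0.1, 0.8, -4.4]
grip_width: 0.0135
finger_force: 109.1
29.99522293524948 [-0.35398869  0.35301531] [ 0.59181542 -0.02114718  0.16134182] [-0.97  0.61  0.84  2.01  0.11  0.51 -0.55]
blob [238 169  22  14 139]
corner [247.64277887 174.55449193] cam dir in tote [-0.10597349 -0.86789513  0.25748076]
```

```bash
python3 -c "
from workcell import bot
print(bot.job_done())"
```

```text
the job is handed in; nothing more can be done
None
```

I handed the job in with the gate fully down in its pocket and the tote held still in the air at a 30° tilt, outlet corner lowest; two relays show in that corner and I infer the third is hidden behind them, since nothing blue shows elsewhere in the tote.

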